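Lay out the ion lens electrodes in order of size on the assembly rail

ROBOT

A 6-joint arm with a two-finger parallel gripper is mounted at the origin on the work surface. World frame = base frame: x ahead of the robot, y to its left, z up, the work surface at z = 0. Lengths are in m, angles in rad, forces in N, time in s.
With the tool pointing down it reaches from about 0.3 to 0.775 m from the base axis. Payload 14.6 kg.
Tool frame: the origin (TCP) lies on the centre line of the jaws, within the pads' length; the fingertips stand 11 mm ahead of it and the grasp point (between the pads) lies 8 mm behind it (manip.finger_overhang is the distance from the TCP to the fingertips, in m); z points along the fingers, y is the line along which they close (so a half turn about z gives the same grasp; the last joint's range is limited). The gripper opens to 94 mm and grips with 3 to 60 N. Pads are 16 mm wide; open, the fingers measure 119 mm over their backs; the gripper's body (75 mm by 177 mm) begins 78 mm behind the grasp point.
Start: joints at [-1.196, 0.3, 1.521, -0, 1.321, -0.067], TCP at [0.235, -0.497, 0.216] pointing down, gripper open.
Joint ranges: [-3.03, 3.03], [-0.79, 2.21], [0.23, 2.52], [-1.04, 4.18], [0, 3.07], [-2.55, 2.55]. Speed limits (rad/s): [2.22, 2.22, 2.57, 3.14, 3.14, 3.14].

INTERFACE

Orientations are given as a unit quaternion [x, y, z, w].
In Python, from plant import manip gives the robot as it stands.
- The arm moves only by the tool send_rows, never from a script. Its argument "motion" is a list that holds one entry, the list of rows, each a list of 5 numbers: the shift along the tool's x, y, z each as a share of 0.025 m, from -1 to 1, then the turn about the tool's z as a share of 8 degrees, from -1 to 1, then the opening, from 0 (shut) to 1 (fully open). In form: [[[x, y, z, yaw, hand], ...]]. A call has exactly 5 rows; each row shifts and turns the commanded pose from where the row before left it, along the tool's axes as they then stand; what a row does not reach is not made up. A row lasts 1/10 s, in which the tool goes at most 50 mm and 8.59 degrees, less where a joint would pass 70% of its speed; a pose out of reach is approached as far as the arm can. A call with a number of a shift or a turn outside -1 to 1 is refused whole. A call with a gripper value outside its range is refused whole. The fingers move at their own pace and stop on an object; "grip_force" is the grip in N (left out, the last holds). Time passes only in rows, so rows that do not move let the fingers close, or fill a call up. It gives the time, the measured TCP pose, the force, the opening and the grip force at its end, in the units of the state.
- manip.observe(): the state, without advancing time (a new reading comes with each control period).
- manip.read_camera(name): name is "scene" or "top" or "wrist"; returns the picture (420x560x3 uint8, red, green, blue); there is no depth.
- manip.get_calibration(name): a dict with "fx", "fy", "cx", "cy" (pixels), "eye" and "orientation" of the camera in the world; the wrist camera has in their place "hand_eye" (4x4, takes a point from camera to tool coordinates, whose origin is the TCP and whose axes are the flange's). Camera axes: x right, y up, looking along -z (the intrinsics and any distortion apply to the point x, -y, -z); pixel columns grow to the right and rows downward; lengths in m; the calibration is good to about 2 mm. A picture is of the moment at which its call begins: read the wrist's pose just before it. get_calibration takes no time and is no camera call.
- manip.job_done(): hands the job in; it is judged then, once.
The state is a dict: "t": time; "joint_positions": joint angles; "dq": joint speeds; "effort": joint torques, N m; "tool_pos": TCP position; "tcp_rot": TCP orientation; "wrist_force": force on the tool from outside, world axes, zero at the start; "ft_torque": the same for the moment, N m; "grip_width": finger opening in m; "gripper_force": force on a finger pad.
Only numpy, scipy, OpenCV 4.12 (cv2) and the standard library are available. Lean on these libraries where they do the work, as an engineer would, in place of code of your own. Each camera call takes 0.05 s, during which the arm holds its last target. There are 200 camera calls.

TASK

Get the cleaned ion lens electrodes ready for reassembly: stand all four upright on the seats of the rail, one to a seat and centred on it, in order of diameter, the largest next to the red end block and the smallest farthest from it. Let go of them all, and don't move or knock over the glass beaker.

Things in the scene. Friction and masses are not known exactly. Their poses are not given: they have to be found in the camera images.
- lens_26_mid (a point): the smallest of four loose steel lens electrodes: a round upright cup 26 mm in diameter and 48 mm tall, straight-sided for its lower 36 mm, then a conical nose with a small dark hole on top; thin white ring round it just below the cone. The point is its centre, on its axis, 24 mm above its underside; z along its axis, up. At the start it stands nose up on the bench
- lens_36_mid (a point): the second smallest of four loose steel lens electrodes: a round upright cup 36 mm in diameter and 48 mm tall, straight-sided for its lower 36 mm, then a conical nose with a small dark hole on top; thin white ring round it just below the cone. The point is its centre, on its axis, 24 mm above its underside; z along its axis, up. At the start it stands nose up on the bench
- lens_46_mid (a point): the second largest of four loose steel lens electrodes: a round upright cup 46 mm in diameter and 48 mm tall, straight-sided for its lower 36 mm, then a conical nose with a small dark hole on top; thin white ring round it just below the cone. The point is its centre, on its axis, 24 mm above its underside; z along its axis, up. At the start it stands nose up on the bench
- lens_56_mid (a point): the largest of four loose steel lens electrodes: a round upright cup 56 mm in diameter and 48 mm tall, straight-sided for its lower 36 mm, then a conical nose with a small dark hole on top; thin white ring round it just below the cone. The point is its centre, on its axis, 24 mm above its underside; z along its axis, up. At the start it stands nose up on the bench
- seat_a_top (a point): one of four identical white round seats (68 mm across, thin black circle of 52 mm on it) in a straight row on the fixed aluminium rail, 80 mm apart; the letters say nothing about their order. The point is the centre of its flat top face, 12 mm above the bench; z up
- seat_b_top (a point): one of four identical white round seats (68 mm across, thin black circle of 52 mm on it) in a straight row on the fixed aluminium rail, 80 mm apart; the letters say nothing about their order. The point is the centre of its flat top face, 12 mm above the bench; z up
- seat_c_top (a point): one of four identical white round seats (68 mm across, thin black circle of 52 mm on it) in a straight row on the fixed aluminium rail, 80 mm apart; the letters say nothing about their order. The point is the centre of its flat top face, 12 mm above the bench; z up
- seat_d_top (a point): one of four identical white round seats (68 mm across, thin black circle of 52 mm on it) in a straight row on the fixed aluminium rail, 80 mm apart; the letters say nothing about their order. The point is the centre of its flat top face, 12 mm above the bench; z up
- source_block: red end block, fixed on the rail at one end of the row, its centre in line with the seats and 75 mm from the centre of the nearest seat (a like block, but black, closes the other end); 60 mm across the rail, 40 mm along it, 30 mm tall. The origin is the centre of its underside, 8 mm above the bench; y runs along the row (either way), x across it, z up. Its top is 38 mm above the bench
- beaker: open glass beaker, 72 mm wide at the rim, 95 mm tall, loose on the bench to the side of the rail: not part of the job. The origin is the centre of its underside, z up

How it is judged:
By the outcome, as a careful person would: the job done as asked, in the order asked, and still so for the second after the job is handed in, with the robot touching nothing.
It also fails if it takes over 93 s, if anything falls off the work surface, if the arm or the gripper's body presses on something with over 40 N, if the wrist force passes 120 N, or if a joint passes its speed limit or range.

## Working session

There is one attempt and no reset: what is moved stays moved. The work goes in short steps, Python scripts to look and compute and a tool call to move; the robot and the scene stay as the last step left them, time stands still between calls to the robot, and variables do not carry over. Pictures are saved under pics/ and viewed, at most 14 in all, crops included, and the job is handed in when it is done.

Besides the shell and the picture viewer there is one more tool, called after "Call:" by a JSON object that holds its "fn" and its "kwargs". send_rows: Moves the arm, as the interface text tells. Shift numbers are shares of 0.025 m and turn numbers shares of 8 degrees, none past 1 either way. Its arguments: {"type":"object","properties":{"motion":{"type":"array"},"grip_force":{"type":"number"}},"required":["motion"]}

```bash
mkdir -p pics; ls; python3 - <<'E'
from plant import manip
import cv2
for n in("top","scene"):
    cv2.imwrite(f"pics/{n}0.png",manip.read_camera(n)[:,:,::-1]); c=manip.get_calibration(n); print(n,c)
print(manip.get_calibration("wrist")); print(manip.observe(), manip.finger_overhang)
E
```

```text
pics
top {'fx': 462.28418427767696, 'fy': 462.28418427767696, 'cx': 279.3684727499013, 'cy': 213.18776310859022, 'eye': array([0.36296864, 0.09901332, 1.1582674 ]), 'orientation': array([-0.0555842 ,  0.06339854,  0.71168881, -0.6974167 ])}
scene {'fx': 540.06542869645, 'fy': 540.06542869645, 'cx': 280.9198394872903, 'cy': 212.34723669028847, 'eye': array([1.38626074, 0.25225226, 0.91513676]), 'orientation': array([0.2355121 , 0.28444084, 0.71993095, 0.5876452 ])}
{'fx': 349.81177957595116, 'fy': 349.81177957595116, 'cx': 284.39775568880407, 'cy': 204.2703769067687, 'hand_eye': array([[-4.72917771e-04,  9.71475104e-01,  2.37141093e-01,
         6.79433663e-02],
       [ 9.99999615e-01,  2.84082840e-04,  8.30468393e-04,
         2.78160593e-04],
       [ 7.39411654e-04,  2.37141394e-01, -9.71474865e-01,
        -1.68475548e-01],
       [ 0.00000000e+00,  0.00000000e+00,  0.00000000e+00,
         1.00000000e+00]])}
{'t': 0.1, 'joint_positions': array([-1.19561550e+00,  3.00385643e-01,  1.52149832e+00,  2.78505710e-05,
        1.32072344e+00, -6.65806848e-02]), 'dq': array([-0.00017071, -0.00175454, -0.00247825,  0.00078877, -0.00090584,
        0.00083591]), 'effort': array([ 2.58286382e-03, -5.32644331e+01, -3.53281045e+01,  7.10105198e-02,
        2.34826683e-02, -8.96030429e-05]), 'tool_pos': array([ 0.23507477, -0.49698695,  0.21596822]), 'tcp_rot': array([ 9.75705495e-01,  2.19085667e-01, -6.46474802e-05, -5.03419548e-04]), 'wrist_force': array([ 0.63601574,  0.35607184, -0.18371377]), 'ft_torque': array([-0.03307694, -0.07417473,  0.00702726]), 'gripper_force': 0.0, 'grip_width': 0.093971623067311} 0.011
```

View pics/top0.png

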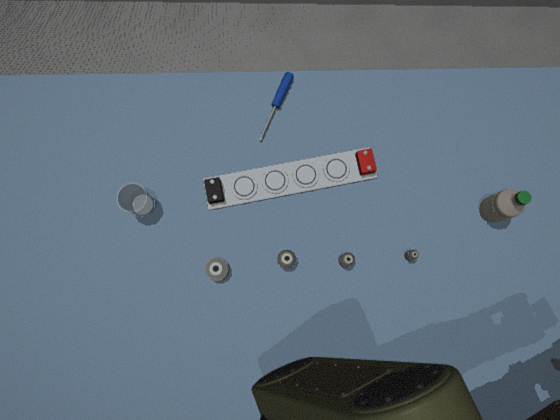

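View pics/scene0.png

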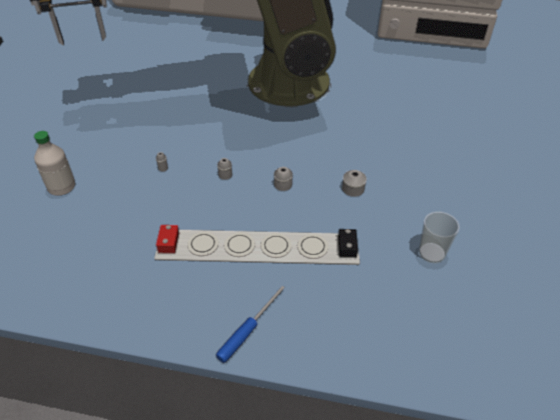

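The top view shows the seats at about (244,187), (275,181), (306,174) and (337,168), with the red block at (367,161). The lens noses are at (217,269) largest, (287,259), (347,260) and (412,255) smallest, and the beaker is at (135,200). The scene view agrees.

```bash
cat > h.py <<'E'
from plant import manip
import numpy as np, cv2
from scipy.spatial.transform import Rotation as R
def cam(n, s=None):
    c=manip.get_calibration(n)
    if n=="wrist":
        T=np.eye(4); T[:3,:3]=R.from_quat(s["tcp_rot"]).as_matrix(); T[:3,3]=s["tool_pos"]
        M=T@c["hand_eye"]; return c,M[:3,3],M[:3,:3]
    return c,np.array(c["eye"]),R.from_quat(c["orientation"]).as_matrix()
def ray(C,uv,z):
    c,e,r=C
    d=r@np.array([(uv[0]-c["cx"])/c["fx"],-(uv[1]-c["cy"])/c["fy"],-1])
    return e+d*(z-e[2])/d[2]
def proj(C,p):
    c,e,r=C; q=r.T@(np.array(p)-e)
    return np.array([c["cx"]+c["fx"]*q[0]/-q[2], c["cy"]-c["fy"]*q[1]/-q[2]])
def dark(img,uv,w,thr):
    "centroid of dark pixel blob nearest to uv in window"
    g=cv2.cvtColor(img,cv2.COLOR_RGB2GRAY).astype(int); u,v=map(int,uv)
    x0,y0=max(u-w,0),max(v-w,0); p=g[y0:v+w+1,x0:u+w+1]
    n,l,st,ce=cv2.connectedComponentsWithStats((p<thr).astype(np.uint8))
    if n<2: return None
    i=1+np.argmin(np.hypot(*(ce[1:]-np.array(uv)+[x0,y0]).T))
    return ce[i]+[x0,y0],st[i,4]
E
python3 - <<'E'
from h import *
n={"top":[(217,269),(287,259),(347,260),(412,255)],"scene":[(355,174),(284,171),(224,160),(161,155)]}
for k,l in n.items():
    im=cv2.imread(f"pics/{k}0.png")[:,:,::-1]; C=cam(k)
    for uv in l:
        d=dark(im,uv,5,70); print(k,d, ray(C,d[0] if d else uv,.048).round(4))
C=cam("top")
for uv in[(244.5,187),(275.5,181),(306,174.5),(337,168.5)]: print("seat",ray(C,uv,.012).round(4))
im=cv2.imread("pics/top0.png").astype(int)
for nm,m,z in(("red",(im[:,:,2]>130)&(im[:,:,1]<60),.038),):
    ys,xs=np.where(m);print(nm,xs.mean(),ys.mean(),ray(C,(xs.mean(),ys.mean()),z).round(4))
print("black",ray(C,(214,190),.038)); print("beaker",ray(C,(144,205),0),ray(C,(132,196),.095))
g=np.uint8(im.mean(2)); 
for uv in[(244,187),(275,181),(306,174),(337,168)]:
    w=15;p=g[uv[1]-w:uv[1]+w+1,uv[0]-w:uv[0]+w+1]
    m=(p<cv2.GaussianBlur(p,(0,0),4).astype(int)-15).astype(np.uint8); yy,xx=np.mgrid[-w:w+1,-w:w+1]; m[(np.hypot(xx,yy)>15)|(np.hypot(xx,yy)<6)]=0
    pt=np.argwhere(m)[:,::-1].astype(np.float32)
    e=cv2.fitEllipse(pt); print(e[0][0]+uv[0]-w,e[0][1]+uv[1]-w,e[1],len(pt),ray(C,(e[0][0]+uv[0]-w,e[0][1]+uv[1]-w),.012).round(4))
E
```

```text
top (array([215.1 , 268.05]), np.int32(20)) [0.422  0.2408 0.048 ]
top (array([286.46153846, 257.84615385]), np.int32(13)) [0.4428 0.07   0.048 ]
top (array([348.        , 258.71428571]), np.int32(7)) [ 0.4377 -0.0776  0.048 ]
top (array([414.5, 254. ]), np.int32(2)) [ 0.4457 -0.2384  0.048 ]
scene (array([354.83333333, 173.91666667]), np.int32(12)) [0.4251 0.2406 0.048 ]
scene (array([283. , 169.5]), np.int32(6)) [0.4445 0.0709 0.048 ]
scene (array([223.5, 160. ]), np.int32(2)) [ 0.4403 -0.0773  0.048 ]
scene None [ 0.4536 -0.232   0.048 ]
seat [0.6269 0.1713 0.012 ]
seat [0.6411 0.0923 0.012 ]
seat [0.6566 0.0141 0.012 ]
seat [ 0.671  -0.0658  0.012 ]
red 366.25925925925924 160.22962962962964 [ 0.684  -0.1365  0.038 ]
black [0.61475167 0.24518084 0.038     ]
beaker [0.58763941 0.42773315 0.        ] [0.59120421 0.42938081 0.095     ]
244.51355266571045 187.09314060211182 (20.999582290649414, 22.20456314086914) 123 [0.6267 0.1713 0.012 ]
275.13662338256836 180.91495323181152 (20.86625099182129, 21.538326263427734) 116 [0.6413 0.0933 0.012 ]
305.4507112503052 175.08351707458496 (19.90964698791504, 21.604286193847656) 108 [0.6551 0.0156 0.012 ]
335.7388048171997 169.39589309692383 (20.342336654663086, 21.956878662109375) 120 [ 0.6687 -0.0624  0.012 ]
```

```bash
cat >> h.py <<'E'
def yawdeg(s): x=R.from_quat(s["tcp_rot"]).as_matrix()[:,0]; return np.degrees(np.arctan2(x[1],x[0]))
def plan(s,goal,n,turn=0,k=0):
    "rows from state to goal over n rows, turning 'turn' share in first k rows"
    p=np.array(s["tool_pos"]); a=np.radians(yawdeg(s)); d=(np.array(goal)-p)/n
    for i in range(n):
        X=np.array([np.cos(a),np.sin(a),0]);Y=np.array([np.sin(a),-np.cos(a),0])
        print([round(float(v)/.025,2) for v in(d@X,d@Y,-d[2])]+[turn if i<k else 0]); 
        if i<k: a-=np.radians(8*turn)
E
python3 - <<'E'
from h import *
plan(manip.observe(),(0.446,-0.237,0.16),15,-.936,10)
E
```

```text
[0.8, -0.39, 0.15, -0.936]
[0.85, -0.28, 0.15, -0.936]
[0.88, -0.17, 0.15, -0.936]
[0.89, -0.05, 0.15, -0.936]
[0.89, 0.07, 0.15, -0.936]
[0.87, 0.18, 0.15, -0.936]
[0.84, 0.29, 0.15, -0.936]
[0.8, 0.4, 0.15, -0.936]
[0.74, 0.5, 0.15, -0.936]
[0.67, 0.59, 0.15, -0.936]
[0.58, 0.68, 0.15, 0]
[0.58, 0.68, 0.15, 0]
[0.58, 0.68, 0.15, 0]
[0.58, 0.68, 0.15, 0]
[0.58, 0.68, 0.15, 0]
```

Call:
{"fn": "send_rows", "kwargs": {"motion": [[[0.8,-0.39,0.15,-0.936,1],[0.85,-0.28,0.15,-0.936,1],[0.88,-0.17,0.15,-0.936,1],[0.89,-0.05,0.15,-0.936,1],[0.89,0.07,0.15,-0.936,1]]]}}

```text
t: 0.6
tool_pos: [0.3057, -0.4095, 0.1973]
tcp_rot: [0.852, 0.523, 0.0, -0.0]
wrist_force: [-0.4, -0.1, 0.5]
grip_width: 0.0942
gripper_force: 0.0
```

Call:
{"fn": "send_rows", "kwargs": {"motion": [[[0.87,0.18,0.15,-0.936,1],[0.84,0.29,0.15,-0.936,1],[0.8,0.4,0.15,-0.936,1],[0.74,0.5,0.15,-0.936,1],[0.67,0.59,0.15,-0.936,1]]]}}

```text
t: 1.1
tool_pos: [0.3755, -0.3227, 0.1786]
tcp_rot: [0.639, 0.769, 0.0, -0.0]
wrist_force: [0.1, -0.8, -0.2]
grip_width: 0.0942
gripper_force: 0.0
```

Call:
{"fn": "send_rows", "kwargs": {"motion": [[[0.58,0.68,0.15,0,1],[0.58,0.68,0.15,0,1],[0.58,0.68,0.15,0,1],[0.58,0.68,0.15,0,1],[0.58,0.68,0.15,0,1]]]}}

```text
t: 1.6
tool_pos: [0.4464, -0.2363, 0.1598]
tcp_rot: [0.641, 0.767, -0.0, -0.0]
wrist_force: [-0.3, -0.0, -0.4]
grip_width: 0.0943
gripper_force: 0.0
```

```bash
python3 - <<'E'
from h import *
manip.read_camera("wrist"); manip.read_camera("wrist")
s=manip.observe(); im=manip.read_camera("wrist"); cv2.imwrite("pics/w1.png",im[:,:,::-1])
print(s["t"],s["tool_pos"],yawdeg(s)); C=cam("wrist",s); print(proj(C,(.4457,-.2384,.048)))
E
```

```text
1.7 [ 0.44670664 -0.23546394  0.1594947 ] 100.31540051351426
[283.29377031 207.51275544]
```

View pics/w1.png

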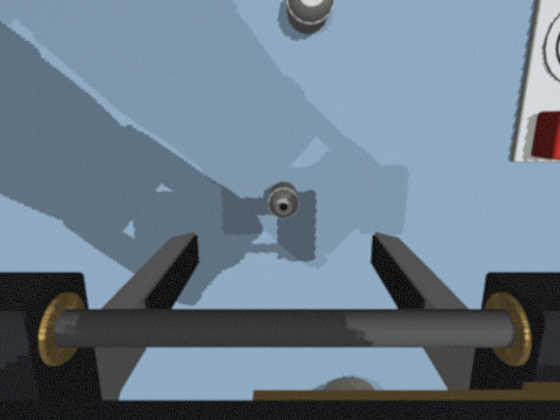

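The wrist view shows the 26 mm lens with its nose hole at (283,206), where predicted, centred between the fingers.

```bash
cat >> h.py <<'E'
def lens(uv=None,est=None,z=.048,w=14,thr=60,name=None):
    s=manip.observe(); im=manip.read_camera("wrist"); C=cam("wrist",s)
    if name: cv2.imwrite(f"pics/{name}.png",im[:,:,::-1])
    uv=proj(C,est) if uv is None else uv
    d=dark(im,uv,w,thr); print("blob",d,"guess",np.round(uv,1))
    p=ray(C,d[0],z); return s,p
def off(s,p):
    q=R.from_quat(s["tcp_rot"]).as_matrix().T@(np.array(p)-s["tool_pos"])
    print("world",np.round(p,4),"tool mm",np.round(q*1e3,1),"share/5rows",np.round(q/.125,3),"yaw",round(yawdeg(s),2),"t",s["t"])
E
python3 - <<'E'
from h import *
s,p=lens(est=(.4457,-.2384,.048)); off(s,p)
E
```

```text
blob (array([284.12820513, 205.58974359]), np.int32(39)) guess [284.2 206.4]
world [ 0.4456 -0.2378  0.048 ] tool mm [ -1.3  -0.7 111.8] share/5rows [-0.01  -0.006  0.894] yaw 100.3 t 1.75
```

Call:
{"fn": "send_rows", "kwargs": {"motion": [[[-0.05,-0.03,0.8,0,1],[0,0,0.8,0,1],[0,0,0.8,0,1],[0,0,0.8,0,1],[0,0,0.8,0,1]]]}}

```text
t: 2.3
tool_pos: [0.4449, -0.2394, 0.0596]
tcp_rot: [0.642, 0.767, -0.0, 0.0]
wrist_force: [0.1, -0.1, -0.5]
grip_width: 0.0941
gripper_force: 0.0
```

Call:
{"fn": "send_rows", "kwargs": {"motion": [[[0,0,0.8,0,0.8],[0,0,0.5,0,0.5],[0,0,0.36,0,0.4],[0,0,0,0,0.35],[0,0,0,0,0.3]]], "grip_force": 20}}

```text
t: 2.8
tool_pos: [0.4457, -0.2388, 0.0193]
tcp_rot: [0.642, 0.767, 0.0, 0.0]
wrist_force: [0.6, -0.3, 0.5]
grip_width: 0.0573
gripper_force: 0.0
```

Call:
{"fn": "send_rows", "kwargs": {"motion": [[[0,0,0,0,0.2],[0,0,0,0,0.1],[0,0,0,0,0],[0,0,0,0,0],[0,0,0,0,0]]]}}

```text
t: 3.3
tool_pos: [0.4456, -0.2385, 0.0189]
tcp_rot: [0.641, 0.767, 0.0, 0.0]
wrist_force: [-0.2, 0.9, 3.3]
grip_width: 0.0256
gripper_force: 20.0
```

Call:
{"fn": "send_rows", "kwargs": {"motion": [[[0,0,-0.5,0,0],[0,0,-1,0,0],[0,0,-1,0,0],[0,0,-1,0,0],[0,0,-1,0,0]]]}}

```text
t: 3.8
tool_pos: [0.4453, -0.2384, 0.133]
tcp_rot: [0.641, 0.767, -0.0, 0.0]
wrist_force: [0.3, -0.4, -1.7]
grip_width: 0.0254
gripper_force: 20.0
```

Call:
{"fn": "send_rows", "kwargs": {"motion": [[[0.5,0.3,0,0,0],[0.95,0.65,0,0,0],[0.95,0.65,0,0,0],[0.95,0.65,0,0,0],[0.95,0.65,0,0,0]]]}}

```text
t: 4.3
tool_pos: [0.4978, -0.1179, 0.1305]
tcp_rot: [0.641, 0.767, -0.0, -0.001]
wrist_force: [-0.6, -0.0, -0.7]
grip_width: 0.0258
gripper_force: 20.0
```

Call:
{"fn": "send_rows", "kwargs": {"motion": [[[0.95,0.65,0,0,0],[0.95,0.65,0,0,0],[0.95,0.65,0,0,0],[0.95,0.65,0,0,0],[0.95,0.65,0,0,0]]]}}

```text
t: 4.8
tool_pos: [0.5565, 0.0134, 0.1303]
tcp_rot: [0.641, 0.767, -0.0, -0.001]
wrist_force: [-0.5, 0.2, -1.5]
grip_width: 0.0254
gripper_force: 20.0
```

Call:
{"fn": "send_rows", "kwargs": {"motion": [[[0.95,0.65,0,0,0],[0.95,0.65,0,0,0],[0.95,0.65,0,0,0],[0.95,0.65,0,0,0],[0.5,0.3,0,0,0]]]}}

```text
t: 5.3
tool_pos: [0.6088, 0.1326, 0.1301]
tcp_rot: [0.641, 0.768, -0.0, -0.001]
wrist_force: [-0.1, -0.4, -0.5]
grip_width: 0.0254
gripper_force: 20.0
```

```bash
python3 - <<'E'
from h import *
manip.read_camera("wrist"); manip.read_camera("wrist"); manip.read_camera("wrist")
s=manip.observe(); im=manip.read_camera("wrist"); cv2.imwrite("pics/w2.png",im[:,:,::-1])
C=cam("wrist",s); print(s["tool_pos"],yawdeg(s),s["wrist_force"])
for p in[(.627,.1715,.012),(.641,.093,.012),(.656,.0145,.012)]: print(proj(C,p))
print(proj(C,np.array(s["tool_pos"])+[0,0,.0292]))
E
```

```text
[0.60850127 0.13041167 0.13043692] 100.26319062791318 [ 0.12649809 -0.36399133 -1.17362676]
[316.40155925 158.03221643]
[314.22075585 249.75711328]
[313.3536722  330.95010576]
[285.62650225 281.07085259]
```

View pics/w2.png

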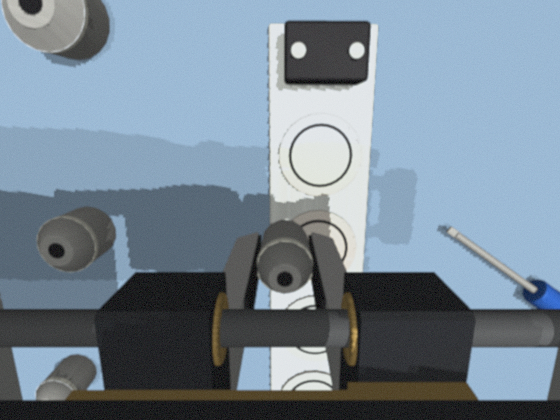

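The wrist view shows the held 26 mm lens with its hole at about (285,279). The last seat's circle, next to the black block, is clear at about (320,155).

```bash
cat >> h.py <<'E'
def seat(est,name=None,held=None,r=None):
    s=manip.observe(); im=manip.read_camera("wrist"); C=cam("wrist",s)
    if name: cv2.imwrite(f"pics/{name}.png",im[:,:,::-1])
    g=cv2.cvtColor(im,cv2.COLOR_RGB2GRAY); uv=proj(C,est); rad=np.linalg.norm(proj(C,np.array(est)+[0,.026,0])-uv)
    k=cv2.morphologyEx(g,cv2.MORPH_BLACKHAT,np.ones((9,9),np.uint8)); m=(k>50).astype(np.uint8)
    best=None
    n,l,st,ce=cv2.connectedComponentsWithStats(m,connectivity=8)
    for i in range(1,n):
        if st[i,4]<60: continue
        pt=np.argwhere(l==i)[:,::-1].astype(np.float32); e=cv2.fitEllipse(pt)
        if np.hypot(*(np.array(e[0])-uv))<25 and .8*rad<np.mean(e[1])/2<1.2*rad and (best is None or len(pt)>best[1]): best=(e,len(pt))
    print("guess",uv.round(1),"rad",round(rad,1),"ellipse",best)
    p=ray(C,best[0][0],est[2]); off(s,p)
    if held is not None:
        d=dark(im,proj(C,np.array(s["tool_pos"])+[0,0,held]),12,60); print(d)
        print("held hole:"); off(s,ray(C,d[0],s["tool_pos"][2]+held))
E
python3 - <<'E'
from h import *
seat((.627,.1715,.012),held=.0292)
E
```

```text
guess [316.5 156.9] rad 32.7 ellipse (((320.194580078125, 153.75946044921875), (60.17042541503906, 61.714088439941406), 41.06346893310547), 619)
world [0.6295 0.1746 0.012 ] tool mm [ 40.6  28.7 118.6] share/5rows [0.325 0.23  0.949] yaw 100.2 t 5.5
(array([284.42045455, 278.60795455]), np.int32(176))
held hole:
world [0.6078 0.1306 0.1599] tool mm [  1.2  -0.6 -29.2] share/5rows [ 0.009 -0.004 -0.234] yaw 100.2 t 5.5
```

Call:
{"fn": "send_rows", "kwargs": {"motion": [[[0.5,0.36,0,0,0],[0.6,0.45,0,0,0],[0.488,0.35,0.2,0,0],[0,0,0.6,0,0],[0,0,0.9,0,0]]]}}

```text
t: 6.05
tool_pos: [0.6306, 0.1737, 0.0879]
tcp_rot: [0.641, 0.767, 0.0, 0.0]
wrist_force: [0.0, 0.2, -2.0]
grip_width: 0.0252
gripper_force: 20.0
```

Call:
{"fn": "send_rows", "kwargs": {"motion": [[[0,0,0.9,0,0],[0,0,0.7,0,0],[0,0,0.4,0,0],[0,0,0.2,0,0],[0,0,0,0,0]]]}}

```text
t: 6.55
tool_pos: [0.6304, 0.1738, 0.0332]
tcp_rot: [0.642, 0.767, -0.0, -0.0]
wrist_force: [-0.4, -0.2, -0.7]
grip_width: 0.0251
gripper_force: 20.0
```

Call:
{"fn": "send_rows", "kwargs": {"motion": [[[0,0,0.06,0,0],[0,0,0.03,0,0],[0,0,0,0,0],[0,0,0,0,0.3],[0,0,0,0,0.4]]]}}

```text
t: 7.05
tool_pos: [0.6308, 0.1743, 0.0318]
tcp_rot: [0.641, 0.767, 0.0, 0.0]
wrist_force: [0.7, 0.7, -0.2]
grip_width: 0.0332
gripper_force: 0.0
```

Call:
{"fn": "send_rows", "kwargs": {"motion": [[[0,0,0,0,0.6],[0,0,-0.2,0,0.7],[0,0,-1,0,0.8],[0,0,-1,0,1],[0,0,-1,0,1]]]}}

```text
t: 7.55
tool_pos: [0.6306, 0.1742, 0.1128]
tcp_rot: [0.641, 0.767, 0.0, 0.0]
wrist_force: [-0.6, 0.3, 0.0]
grip_width: 0.0731
gripper_force: 0.0
```

Call:
{"fn": "send_rows", "kwargs": {"motion": [[[0,0,-1,0,1],[0,0,-1,0,1],[0,0,-0.2,0,1],[0,0,0,0,1],[0,0,0,0,1]]]}}

```text
t: 8.05
tool_pos: [0.6301, 0.1741, 0.165]
tcp_rot: [0.641, 0.767, -0.001, -0.001]
wrist_force: [-0.1, 0.5, -0.7]
grip_width: 0.0936
gripper_force: 0.0
```

```bash
python3 - <<'E'
from h import *
s,p=lens(est=(.6295,.1746,.060),z=.060,name="w3"); off(s,p)
seat((.6295,.1746,.012))
E
```

```text
blob (array([285.54545455, 205.02272727]), np.int32(44)) guess [284.6 205.4]
world [0.6302 0.175  0.06  ] tool mm [  0.9   0.4 105. ] share/5rows [0.007 0.003 0.84 ] yaw 100.19 t 8.05
guess [284.8 193.1] rad 27.7 ellipse (((284.69354248046875, 193.0083770751953), (51.5721549987793, 52.820980072021484), 90.10456848144531), 404)
world [0.6294 0.1747 0.012 ] tool mm [  0.7  -0.2 152.8] share/5rows [ 0.006 -0.002  1.222] yaw 100.19 t 8.1
```

View pics/w3.png

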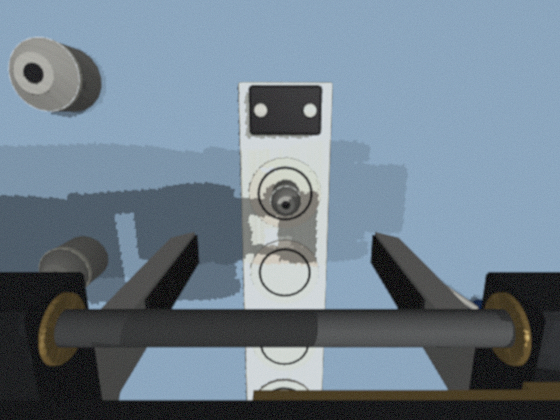

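The 26 mm lens stands upright inside its circle: hole at (285,205), circle centre at (285,193), which agree within 1 mm once height is allowed for. Next is the 36 mm lens.

```bash
python3 - <<'E'
from h import *
seat((.6437,.0960,.012))
plan(manip.observe(),(0.439,-0.0770,0.16),15)
E
```

```text
guess [284.8 271.9] rad 24.7 ellipse (((284.2794494628906, 272.0711364746094), (46.30647277832031, 49.94927978515625), 92.9600601196289), 399)
world [0.6432 0.0958 0.012 ] tool mm [-79.4  -0.7 152.9] share/5rows [-0.635 -0.005  1.223] yaw 100.19 t 8.15
[-0.57, -0.62, 0.01, 0]
[-0.57, -0.62, 0.01, 0]
[-0.57, -0.62, 0.01, 0]
[-0.57, -0.62, 0.01, 0]
[-0.57, -0.62, 0.01, 0]
[-0.57, -0.62, 0.01, 0]
[-0.57, -0.62, 0.01, 0]
[-0.57, -0.62, 0.01, 0]
[-0.57, -0.62, 0.01, 0]
[-0.57, -0.62, 0.01, 0]
[-0.57, -0.62, 0.01, 0]
[-0.57, -0.62, 0.01, 0]
[-0.57, -0.62, 0.01, 0]
[-0.57, -0.62, 0.01, 0]
[-0.57, -0.62, 0.01, 0]
```

Call:
{"fn": "send_rows", "kwargs": {"motion": [[[-0.5,-0.54,0,0,1],[-0.9,-0.98,0,0,1],[-0.9,-0.98,0,0,1],[-0.9,-0.98,0,0,1],[-0.9,-0.98,0,0,1]]]}}

```text
t: 8.7
tool_pos: [0.5379, 0.0527, 0.1658]
tcp_rot: [0.641, 0.767, -0.0, -0.0]
wrist_force: [1.5, -0.1, 0.1]
grip_width: 0.0943
gripper_force: 0.0
```

Call:
{"fn": "send_rows", "kwargs": {"motion": [[[-0.9,-0.98,0,0,1],[-0.9,-0.98,0,0,1],[-0.9,-0.98,0,0,1],[-0.9,-0.98,0,0,1],[-0.85,-0.92,0.15,0,1]]]}}

```text
t: 9.2
tool_pos: [0.4386, -0.0782, 0.1625]
tcp_rot: [0.641, 0.767, 0.0, 0.0]
wrist_force: [0.5, -1.0, -0.4]
grip_width: 0.0943
gripper_force: 0.0
```

```bash
python3 - <<'E'
from h import *
for i in range(3): manip.read_camera("wrist")
s,p=lens(est=(.439,-.077,.048),name="w4"); off(s,p)
E
```

```text
blob (array([283.82716049, 201.81481481]), np.int32(81)) guess [285.4 202.1]
world [ 0.4376 -0.077   0.048 ] tool mm [  1.3  -1.  114.4] share/5rows [ 0.011 -0.008  0.915] yaw 100.06 t 9.35
```

Call:
{"fn": "send_rows", "kwargs": {"motion": [[[0.05,-0.04,0.8,0,1],[0,0,0.8,0,1],[0,0,0.8,0,1],[0,0,0.8,0,1],[0,0,0.8,0,1]]]}}

```text
t: 9.9
tool_pos: [0.4389, -0.0753, 0.0617]
tcp_rot: [0.641, 0.768, 0.0, -0.0]
wrist_force: [0.0, -0.7, 0.3]
grip_width: 0.0944
gripper_force: 0.0
```

Call:
{"fn": "send_rows", "kwargs": {"motion": [[[0,0,0.8,0,0.8],[0,0,0.6,0,0.6],[0,0,0.36,0,0.5],[0,0,0,0,0.45],[0,0,0,0,0.4]]]}}

```text
t: 10.4
tool_pos: [0.4388, -0.076, 0.019]
tcp_rot: [0.641, 0.767, 0.0, 0.0]
wrist_force: [0.4, 0.0, 0.8]
grip_width: 0.0572
gripper_force: 0.0
```

Call:
{"fn": "send_rows", "kwargs": {"motion": [[[0,0,0,0,0.3],[0,0,0,0,0.2],[0,0,0,0,0.1],[0,0,0,0,0],[0,0,0,0,0]]], "grip_force": 25}}

```text
t: 10.9
tool_pos: [0.4386, -0.0763, 0.0191]
tcp_rot: [0.642, 0.767, 0.0, 0.0]
wrist_force: [-1.3, 1.3, 6.8]
grip_width: 0.0354
gripper_force: 25.0
```

```bash
python3 - <<'E'
from h import *
s=manip.observe();print(s["tool_pos"],s["grip_width"]); s2=dict(s); s2["tool_pos"]=np.array(s["tool_pos"])+[0,0,.13-s["tool_pos"][2]]
plan(s2,(.6433-.0072,.0959-.0394,.13),10)
E
```

```text
[ 0.43863224 -0.07628976  0.01914228] 0.03537411177585171
[0.38, 0.87, -0.0, 0]
[0.38, 0.87, -0.0, 0]
[0.38, 0.87, -0.0, 0]
[0.38, 0.87, -0.0, 0]
[0.38, 0.87, -0.0, 0]
[0.38, 0.87, -0.0, 0]
[0.38, 0.87, -0.0, 0]
[0.38, 0.87, -0.0, 0]
[0.38, 0.87, -0.0, 0]
[0.38, 0.87, -0.0, 0]
```

Call:
{"fn": "send_rows", "kwargs": {"motion": [[[0,0,-0.5,0,0],[0,0,-1,0,0],[0,0,-1,0,0],[0,0,-1,0,0],[0,0,-1,0,0]]]}}

```text
t: 11.4
tool_pos: [0.4381, -0.0762, 0.133]
tcp_rot: [0.642, 0.767, 0.0, 0.0]
wrist_force: [0.8, -0.2, -1.3]
grip_width: 0.0352
gripper_force: 25.0
```

Call:
{"fn": "send_rows", "kwargs": {"motion": [[[0.2,0.5,0,0,0],[0.42,0.95,0,0,0],[0.42,0.95,0,0,0],[0.42,0.95,0,0,0],[0.42,0.95,0,0,0]]]}}

```text
t: 11.9
tool_pos: [0.5367, -0.0097, 0.1302]
tcp_rot: [0.641, 0.767, -0.0, -0.0]
wrist_force: [0.3, -0.2, -1.0]
grip_width: 0.0355
gripper_force: 25.0
```

Call:
{"fn": "send_rows", "kwargs": {"motion": [[[0.42,0.95,0,0,0],[0.42,0.95,0,0,0],[0.42,0.95,0,0,0],[0.42,0.95,0,0,0],[0.24,0.6,0,0,0]]]}}

```text
t: 12.4
tool_pos: [0.6366, 0.0575, 0.1297]
tcp_rot: [0.641, 0.767, -0.0, -0.0]
wrist_force: [-0.3, 0.5, -2.0]
grip_width: 0.0352
gripper_force: 25.0
```

```bash
python3 - <<'E'
from h import *
for i in range(3): manip.read_camera("wrist")
seat((.6433,.0959,.012),held=.0288,name="w5")
E
```

```text
guess [303.3 157.9] rad 32.7 ellipse (((303.0343017578125, 157.9993896484375), (60.446189880371094, 61.2393798828125), 38.8274040222168), 601)
world [0.6431 0.0958 0.012 ] tool mm [ 37.3  14.7 117.6] share/5rows [0.298 0.118 0.941] yaw 100.24 t 12.55
(array([284.375     , 281.84883721]), np.int32(344))
held hole:
world [0.6351 0.0559 0.1585] tool mm [ -0.6  -0.6 -28.8] share/5rows [-0.005 -0.005 -0.23 ] yaw 100.24 t 12.55
```

Call:
{"fn": "send_rows", "kwargs": {"motion": [[[0.5,0.2,0,0,0],[0.6,0.2,0,0,0],[0.412,0.192,0.2,0,0],[0,0,0.6,0,0],[0,0,0.9,0,0]]]}}

```text
t: 13.1
tool_pos: [0.6437, 0.0961, 0.0881]
tcp_rot: [0.641, 0.767, 0.0, 0.001]
wrist_force: [-0.9, -0.5, -1.0]
grip_width: 0.0353
gripper_force: 25.0
```

Call:
{"fn": "send_rows", "kwargs": {"motion": [[[0,0,0.9,0,0],[0,0,0.7,0,0],[0,0,0.4,0,0],[0,0,0.2,0,0],[0,0,0.05,0,0]]]}}

```text
t: 13.6
tool_pos: [0.6434, 0.0955, 0.032]
tcp_rot: [0.642, 0.767, -0.0, -0.0]
wrist_force: [-0.4, 0.5, -0.4]
grip_width: 0.0352
gripper_force: 25.0
```

Call:
{"fn": "send_rows", "kwargs": {"motion": [[[0,0,0.03,0,0],[0,0,0,0,0],[0,0,0,0,0.35],[0,0,0,0,0.45],[0,0,0,0,0.55]]]}}

```text
t: 14.1
tool_pos: [0.6437, 0.0956, 0.0321]
tcp_rot: [0.642, 0.767, 0.0, 0.0]
wrist_force: [0.2, -0.4, 0.1]
grip_width: 0.047
gripper_force: 0.0
```

Call:
{"fn": "send_rows", "kwargs": {"motion": [[[0,0,0,0,0.7],[0,0,-0.2,0,0.8],[0,0,-1,0,0.9],[0,0,-1,0,1],[0,0,-1,0,1]]]}}

```text
t: 14.6
tool_pos: [0.6435, 0.0956, 0.1131]
tcp_rot: [0.641, 0.767, 0.0, 0.0]
wrist_force: [0.2, 0.6, 1.4]
grip_width: 0.0871
gripper_force: 0.0
```

Call:
{"fn": "send_rows", "kwargs": {"motion": [[[0,0,-1,0,1],[0,0,-1,0,1],[0,0,-0.2,0,1],[0,0,0,0,1],[0,0,0,0,1]]]}}

```text
t: 15.1
tool_pos: [0.643, 0.0955, 0.1652]
tcp_rot: [0.641, 0.767, -0.001, -0.001]
wrist_force: [-0.4, 0.8, 0.8]
grip_width: 0.0938
gripper_force: 0.0
```

```bash
python3 - <<'E'
from h import *
s,p=lens(est=(.6431,.0958,.060),z=.060,name="w6"); off(s,p)
for e in((.6431,.0958,.012),(.657,.017,.012)):
    try: seat(e)
    except Exception as x: print(x)
s,p=lens(est=(.4425,.0702,.048),w=20); off(s,p)
E
```

```text
blob (array([285.65306122, 207.10204082]), np.int32(98)) guess [285.4 205.7]
world [0.6435 0.0947 0.06  ] tool mm [ -0.9   0.5 105.2] share/5rows [-0.007  0.004  0.842] yaw 100.19 t 15.1
guess [285.5 193.5] rad 27.6 ellipse (((285.6927185058594, 193.35328674316406), (51.473731994628906, 52.548980712890625), 93.02796173095703), 290)
world [0.6433 0.096  0.012 ] tool mm [  0.3   0.7 153.1] share/5rows [0.003 0.006 1.224] yaw 100.19 t 15.15
guess [285.1 272.3] rad 24.7 ellipse (((285.25177001953125, 272.29656982421875), (46.29636764526367, 49.89008331298828), 91.93817138671875), 382)
world [0.6571 0.0171 0.012 ] tool mm [-79.8   0.3 153.1] share/5rows [-0.638  0.002  1.225] yaw 100.19 t 15.2
blob (array([ 42.07142857, 189.76623377]), np.int32(154)) guess [ 43.1 190.2]
world [0.4417 0.0705 0.048 ] tool mm [  11.  -202.5  117.7] share/5rows [ 0.088 -1.62   0.942] yaw 100.19 t 15.25
```

View pics/w6.png

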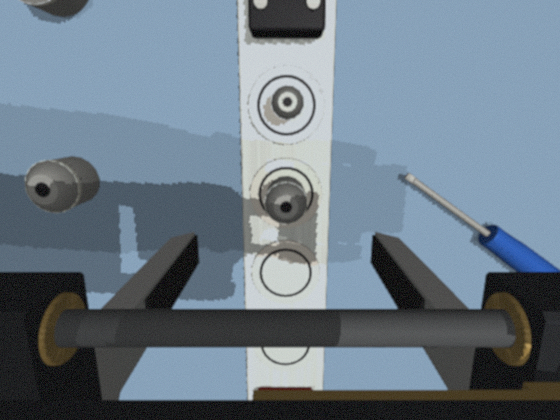

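The 26 and 36 mm lenses stand centred, with holes at (287,102) and (286,207). The next seat's circle is at (285,272) and the 46 mm lens nose at (42,190).

Call:
{"fn": "send_rows", "kwargs": {"motion": [[[0.04,-0.5,0,0,1],[0.05,-0.9,0,0,1],[0.05,-0.9,0,0,1],[0.05,-0.9,0,0,1],[0.05,-0.9,0,0,1]]]}}

```text
t: 15.8
tool_pos: [0.5405, 0.0832, 0.1662]
tcp_rot: [0.642, 0.767, -0.0, -0.0]
wrist_force: [0.6, -0.3, 0.5]
grip_width: 0.0939
gripper_force: 0.0
```

Call:
{"fn": "send_rows", "kwargs": {"motion": [[[0.05,-0.9,0,0,1],[0.05,-0.9,0,0,1],[0.05,-0.9,0,0,1],[0.05,-0.9,0,0,1],[0,-0.4,0.1,0,1]]]}}

```text
t: 16.3
tool_pos: [0.4411, 0.0705, 0.1641]
tcp_rot: [0.641, 0.767, 0.0, 0.0]
wrist_force: [-0.5, -0.1, -0.2]
grip_width: 0.0938
gripper_force: 0.0
```

```bash
python3 - <<'E'
from h import *
for i in range(3): manip.read_camera("wrist")
s,p=lens(est=(.4417,.0705,.048)); off(s,p); print(s["tool_pos"])
E
```

```text
blob (array([284.53191489, 202.87943262]), np.int32(141)) guess [283.9 202.7]
world [0.4422 0.0705 0.048 ] tool mm [ -0.   -0.4 116.2] share/5rows [-0.    -0.003  0.93 ] yaw 100.19 t 16.45
[0.44256475 0.07055863 0.1642081 ]
```

Call:
{"fn": "send_rows", "kwargs": {"motion": [[[0,-0.01,0.8,0,1],[0,0,0.8,0,1],[0,0,0.8,0,1],[0,0,0.8,0,1],[0,0,0.8,0,1]]]}}

```text
t: 17.0
tool_pos: [0.4429, 0.0706, 0.0632]
tcp_rot: [0.642, 0.767, 0.0, 0.0]
wrist_force: [0.0, 0.9, 0.5]
grip_width: 0.0939
gripper_force: 0.0
```

Call:
{"fn": "send_rows", "kwargs": {"motion": [[[0,0,0.8,0,0.9],[0,0,0.6,0,0.75],[0,0,0.43,0,0.65],[0,0,0,0,0.55],[0,0,0,0,0.5]]]}}

```text
t: 17.5
tool_pos: [0.4425, 0.0706, 0.0187]
tcp_rot: [0.641, 0.767, 0.0, 0.0]
wrist_force: [0.4, 0.1, 0.1]
grip_width: 0.0575
gripper_force: 0.0
```

Call:
{"fn": "send_rows", "kwargs": {"motion": [[[0,0,0,0,0.4],[0,0,0,0,0.3],[0,0,0,0,0.2],[0,0,0,0,0],[0,0,0,0,0]]], "grip_force": 30}}

```text
t: 18.0
tool_pos: [0.4426, 0.0706, 0.0191]
tcp_rot: [0.641, 0.767, 0.0, 0.001]
wrist_force: [0.1, 0.5, 6.4]
grip_width: 0.0455
gripper_force: 30.0
```

```bash
python3 - <<'E'
from h import *
s=manip.observe();print(s["tool_pos"],s["grip_width"]); s2=dict(s); s2["tool_pos"]=np.array(s["tool_pos"])+[0,0,.13-s["tool_pos"][2]]
plan(s2,(.6571-.0072,.0171-.0394,.13),1)
E
```

```text
[0.44255446 0.07057491 0.01910445] 0.04553543919084148
[-5.12, 7.51, -0.0, 0]
```

Call:
{"fn": "send_rows", "kwargs": {"motion": [[[0,0,-0.5,0,0],[0,0,-1,0,0],[0,0,-1,0,0],[0,0,-1,0,0],[0,0,-1,0,0]]]}}

```text
t: 18.5
tool_pos: [0.4417, 0.0705, 0.1326]
tcp_rot: [0.641, 0.767, -0.0, -0.0]
wrist_force: [-0.1, -0.6, -1.9]
grip_width: 0.0455
gripper_force: 30.0
```

Call:
{"fn": "send_rows", "kwargs": {"motion": [[[-0.3,0.4,0,0,0],[-0.55,0.8,0,0,0],[-0.55,0.8,0,0,0],[-0.55,0.8,0,0,0],[-0.55,0.8,0,0,0]]]}}

```text
t: 19.0
tool_pos: [0.5425, 0.0241, 0.1299]
tcp_rot: [0.642, 0.767, -0.0, -0.001]
wrist_force: [0.5, 1.4, -2.5]
grip_width: 0.0451
gripper_force: 30.0
```

Call:
{"fn": "send_rows", "kwargs": {"motion": [[[-0.55,0.8,0,0,0],[-0.55,0.8,0,0,0],[-0.55,0.8,0,0,0],[-0.55,0.8,0,0,0],[-0.42,0.71,0,0,0]]]}}

```text
t: 19.5
tool_pos: [0.6503, -0.0234, 0.1294]
tcp_rot: [0.642, 0.767, -0.001, -0.001]
wrist_force: [-0.4, 0.1, -3.3]
grip_width: 0.0453
gripper_force: 30.0
```

```bash
python3 - <<'E'
from h import *
for i in range(3): manip.read_camera("wrist")
seat((.6571,.0171,.012),held=.0289,name="w7"); print(manip.observe()["tool_pos"])
E
```

```text
guess [303.1 157.1] rad 32.8 ellipse (((302.95318603515625, 156.85472106933594), (60.649497985839844, 61.38198471069336), 39.24020004272461), 619)
world [0.6569 0.0173 0.012 ] tool mm [ 38.2  14.6 117.1] share/5rows [0.306 0.117 0.937] yaw 100.15 t 19.65
(array([284.58988764, 280.12172285]), np.int32(534))
held hole:
world [ 0.6491 -0.0227  0.158 ] tool mm [  0.3  -0.5 -28.9] share/5rows [ 0.002 -0.004 -0.231] yaw 100.15 t 19.65
[ 0.64901558 -0.02252015  0.1294619 ]
```

Call:
{"fn": "send_rows", "kwargs": {"motion": [[[0.5,0.2,0,0,0],[0.6,0.2,0,0,0],[0.432,0.192,0.2,0,0],[0,0,0.6,0,0],[0,0,0.9,0,0]]]}}

```text
t: 20.2
tool_pos: [0.6575, 0.0189, 0.088]
tcp_rot: [0.641, 0.768, 0.0, 0.001]
wrist_force: [-0.5, -0.1, -2.0]
grip_width: 0.0455
gripper_force: 30.0
```

Call:
{"fn": "send_rows", "kwargs": {"motion": [[[0,0,0.9,0,0],[0,0,0.7,0,0],[0,0,0.4,0,0],[0,0,0.2,0,0],[0,0,0.05,0,0]]]}}

```text
t: 20.7
tool_pos: [0.6572, 0.0181, 0.0318]
tcp_rot: [0.641, 0.767, -0.0, -0.0]
wrist_force: [-0.3, -0.1, -1.5]
grip_width: 0.0453
gripper_force: 30.0
```

Call:
{"fn": "send_rows", "kwargs": {"motion": [[[0,0,0.01,0,0],[0,0,0,0,0],[0,0,0,0,0.5],[0,0,0,0,0.6],[0,0,0,0,0.7]]]}}

```text
t: 21.2
tool_pos: [0.6575, 0.0181, 0.0324]
tcp_rot: [0.642, 0.767, 0.0, 0.0]
wrist_force: [0.1, 0.6, 0.0]
grip_width: 0.0596
gripper_force: 0.0
```

Call:
{"fn": "send_rows", "kwargs": {"motion": [[[0,0,0,0,0.8],[0,0,-0.2,0,0.8],[0,0,-1,0,0.9],[0,0,-1,0,1],[0,0,-1,0,1]]]}}

```text
t: 21.7
tool_pos: [0.6572, 0.0181, 0.1133]
tcp_rot: [0.642, 0.767, 0.0, 0.0]
wrist_force: [0.1, -1.1, -0.3]
grip_width: 0.0933
gripper_force: 0.0
```

Call:
{"fn": "send_rows", "kwargs": {"motion": [[[0,0,-1,0,1],[0,0,-1,0,1],[0,0,-0.2,0,1],[0,0,0,0,1],[0,0,0,0,1]]]}}

```text
t: 22.2
tool_pos: [0.6568, 0.0181, 0.1655]
tcp_rot: [0.642, 0.767, -0.001, -0.001]
wrist_force: [0.6, 0.3, -0.3]
grip_width: 0.0937
gripper_force: 0.0
```

```bash
python3 - <<'E'
from h import *
s,p=lens(est=(.6571,.0171,.060),z=.060,name="w8"); off(s,p)
for e in((.6571,.0171,.012),(.671,-.0617,.012)):
    try: seat(e)
    except Exception as x: print(x)
plan(manip.observe(),(.4240,.2405,.164),15)
E
```

```text
blob (array([286.02515723, 206.0754717 ]), np.int32(159)) guess [285.5 207.2]
world [0.6574 0.0181 0.06  ] tool mm [-1.000e-01  8.000e-01  1.055e+02] share/5rows [-0.001  0.006  0.844] yaw 100.19 t 22.2
guess [285.5 194.8] rad 27.6 ellipse (((285.55084228515625, 200.27871704101562), (56.66954803466797, 58.91669464111328), 4.431110382080078), 213)
world [0.6581 0.0119 0.012 ] tool mm [ -6.4   0.6 153.3] share/5rows [-0.051  0.005  1.226] yaw 100.19 t 22.25
guess [285.2 273.5] rad 24.7 ellipse (((284.57244873046875, 272.5063171386719), (47.40122985839844, 51.812320709228516), 131.4613037109375), 446)
world [ 0.6702 -0.0608  0.012 ] tool mm [-80.1  -0.4 153.3] share/5rows [-0.641 -0.003  1.227] yaw 100.19 t 22.3
[0.69, -0.51, 0.0, 0]
[0.69, -0.51, 0.0, 0]
[0.69, -0.51, 0.0, 0]
[0.69, -0.51, 0.0, 0]
[0.69, -0.51, 0.0, 0]
[0.69, -0.51, 0.0, 0]
[0.69, -0.51, 0.0, 0]
[0.69, -0.51, 0.0, 0]
[0.69, -0.51, 0.0, 0]
[0.69, -0.51, 0.0, 0]
[0.69, -0.51, 0.0, 0]
[0.69, -0.51, 0.0, 0]
[0.69, -0.51, 0.0, 0]
[0.69, -0.51, 0.0, 0]
[0.69, -0.51, 0.0, 0]
```

View pics/w8.png

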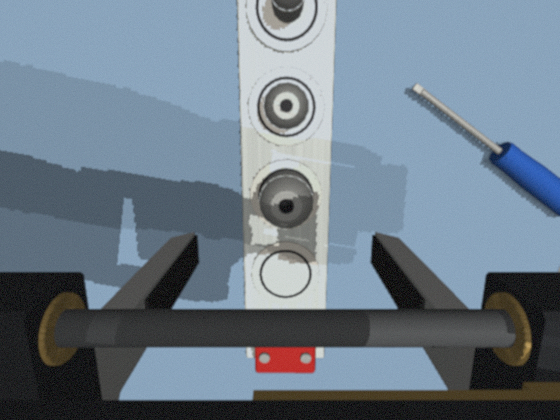

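The 46 mm lens stands centred with its hole at (286,206). The last free seat's circle is at (285,272), next to the red block. Now the 56 mm lens.

Call:
{"fn": "send_rows", "kwargs": {"motion": [[[0.4,-0.3,0,0,1],[0.75,-0.55,0,0,1],[0.75,-0.55,0,0,1],[0.75,-0.55,0,0,1],[0.75,-0.55,0,0,1]]]}}

```text
t: 22.85
tool_pos: [0.5798, 0.0912, 0.1662]
tcp_rot: [0.642, 0.767, -0.0, -0.0]
wrist_force: [0.5, 0.7, 0.2]
grip_width: 0.0935
gripper_force: 0.0
```

Call:
{"fn": "send_rows", "kwargs": {"motion": [[[0.75,-0.55,0,0,1],[0.75,-0.55,0,0,1],[0.75,-0.55,0,0,1],[0.75,-0.55,0,0,1],[0.75,-0.55,0,0,1]]]}}

```text
t: 23.35
tool_pos: [0.4955, 0.1713, 0.1664]
tcp_rot: [0.642, 0.767, -0.0, -0.0]
wrist_force: [1.0, 1.0, -0.3]
grip_width: 0.0941
gripper_force: 0.0
```

Call:
{"fn": "send_rows", "kwargs": {"motion": [[[0.75,-0.55,0,0,1],[0.75,-0.55,0,0,1],[0.75,-0.55,0,0,1],[0.75,-0.55,0,0,1],[0.2,-0.2,0,0,1]]]}}

```text
t: 23.85
tool_pos: [0.422, 0.2399, 0.1665]
tcp_rot: [0.641, 0.768, -0.0, -0.0]
wrist_force: [0.2, 0.4, -0.2]
grip_width: 0.094
gripper_force: 0.0
```

```bash
python3 - <<'E'
from h import *
for i in range(3): manip.read_camera("wrist")
s,p=lens(est=(.4235,.2405,.048)); off(s,p); print(s["tool_pos"])
E
```

```text
blob (array([282.85581395, 199.66046512]), np.int32(215)) guess [285.5 200.1]
world [0.4212 0.2405 0.048 ] tool mm [  2.1  -1.8 118.8] share/5rows [ 0.017 -0.015  0.95 ] yaw 100.22 t 24.0
[0.42341978 0.23874179 0.16681091]
```

Call:
{"fn": "send_rows", "kwargs": {"motion": [[[0.08,-0.07,0.8,0,1],[0,0,0.8,0,1],[0,0,0.8,0,1],[0,0,0.8,0,1],[0,0,0.8,0,1]]]}}

```text
t: 24.55
tool_pos: [0.4218, 0.2398, 0.066]
tcp_rot: [0.642, 0.767, -0.0, 0.0]
wrist_force: [0.3, -0.1, 0.4]
grip_width: 0.0941
gripper_force: 0.0
```

Call:
{"fn": "send_rows", "kwargs": {"motion": [[[0,0,0.8,0,1],[0,0,0.7,0,0.9],[0,0,0.43,0,0.8],[0,0,0,0,0.7],[0,0,0,0,0.6]]]}}

```text
t: 25.05
tool_pos: [0.4216, 0.2404, 0.0191]
tcp_rot: [0.642, 0.767, 0.0, 0.0]
wrist_force: [-0.1, -0.2, 0.3]
grip_width: 0.0653
gripper_force: 0.0
```

Call:
{"fn": "send_rows", "kwargs": {"motion": [[[0,0,0,0,0.5],[0,0,0,0,0.4],[0,0,0,0,0.2],[0,0,0,0,0],[0,0,0,0,0]]], "grip_force": 35}}

```text
t: 25.55
tool_pos: [0.4217, 0.2407, 0.0195]
tcp_rot: [0.641, 0.767, 0.001, 0.0]
wrist_force: [0.1, -1.7, 6.4]
grip_width: 0.055
gripper_force: 35.0
```

```bash
python3 - <<'E'
from h import *
s=manip.observe();print(s["tool_pos"],s["grip_width"]); s2=dict(s); s2["tool_pos"]=np.array(s["tool_pos"])+[0,0,.13-s["tool_pos"][2]]
plan(s2,(.6705-.0072,-.0613-.0394,.13),1)
E
```

```text
[0.42167248 0.24069667 0.01947274] 0.054973501152159446
[-15.15, 7.1, -0.0, 0]
```

Call:
{"fn": "send_rows", "kwargs": {"motion": [[[0,0,-0.5,0,0],[0,0,-1,0,0],[0,0,-1,0,0],[0,0,-1,0,0],[0,0,-1,0,0]]]}}

```text
t: 26.05
tool_pos: [0.4207, 0.2405, 0.1328]
tcp_rot: [0.641, 0.767, -0.0, -0.0]
wrist_force: [-0.5, 0.6, -2.7]
grip_width: 0.0558
gripper_force: 35.0
```

Call:
{"fn": "send_rows", "kwargs": {"motion": [[[-0.4,0.2,0,0,0],[-0.9,0.42,0,0,0],[-0.9,0.42,0,0,0],[-0.9,0.42,0,0,0],[-0.9,0.42,0,0,0]]]}}

```text
t: 26.55
tool_pos: [0.4853, 0.1489, 0.1301]
tcp_rot: [0.642, 0.767, -0.001, -0.0]
wrist_force: [0.2, -0.5, -3.4]
grip_width: 0.0558
gripper_force: 35.0
```

Call:
{"fn": "send_rows", "kwargs": {"motion": [[[-0.9,0.42,0,0,0],[-0.9,0.42,0,0,0],[-0.9,0.42,0,0,0],[-0.9,0.42,0,0,0],[-0.9,0.42,0,0,0]]]}}

```text
t: 27.05
tool_pos: [0.5567, 0.0474, 0.1299]
tcp_rot: [0.642, 0.767, -0.001, -0.001]
wrist_force: [-0.6, -0.2, -3.0]
grip_width: 0.0551
gripper_force: 35.0
```

Call:
{"fn": "send_rows", "kwargs": {"motion": [[[-0.9,0.42,0,0,0],[-0.9,0.42,0,0,0],[-0.9,0.42,0,0,0],[-0.9,0.42,0,0,0],[-0.9,0.42,0,0,0]]]}}

```text
t: 27.55
tool_pos: [0.6282, -0.054, 0.1297]
tcp_rot: [0.642, 0.767, -0.001, -0.001]
wrist_force: [0.4, 0.3, -3.7]
grip_width: 0.0557
gripper_force: 35.0
```

Call:
{"fn": "send_rows", "kwargs": {"motion": [[[-0.9,0.42,0,0,0],[-0.9,0.42,0,0,0],[-0.35,0.18,0,0,0],[0,0,0,0,0],[0,0,0,0,0]]]}}

```text
t: 28.05
tool_pos: [0.6623, -0.1002, 0.1305]
tcp_rot: [0.641, 0.767, -0.0, -0.001]
wrist_force: [-0.4, -0.1, -4.1]
grip_width: 0.0555
gripper_force: 35.0
```

```bash
python3 - <<'E'
from h import *
for i in range(2): manip.read_camera("wrist")
seat((.6705,-.0613,.012),held=.0287,name="w9"); print(manip.observe()["tool_pos"])
E
```

```text
guess [303.1 158.7] rad 32.5 ellipse (((303.5986633300781, 159.23919677734375), (60.138084411621094, 60.81957244873047), 44.3488655090332), 632)
world [ 0.671  -0.0616  0.012 ] tool mm [ 36.1  15.3 119.1] share/5rows [0.289 0.122 0.953] yaw 100.24 t 28.15
(array([284.8897893, 279.8897893]), np.int32(617))
held hole:
world [ 0.6621 -0.0996  0.1598] tool mm [  0.3  -0.4 -28.7] share/5rows [ 0.002 -0.003 -0.23 ] yaw 100.24 t 28.15
[ 0.66253628 -0.09990092  0.13130252]
```

Call:
{"fn": "send_rows", "kwargs": {"motion": [[[0.5,0.22,0,0,0],[0.5,0.22,0,0,0],[0.436,0.18,0.2,0,0],[0,0,0.6,0,0],[0,0,0.9,0,0]]]}}

```text
t: 28.7
tool_pos: [0.6722, -0.062, 0.0881]
tcp_rot: [0.641, 0.768, 0.0, 0.001]
wrist_force: [-0.8, -0.1, -4.0]
grip_width: 0.0557
gripper_force: 35.0
```

Call:
{"fn": "send_rows", "kwargs": {"motion": [[[0,0,0.9,0,0],[0,0,0.7,0,0],[0,0,0.4,0,0],[0,0,0.2,0,0],[0,0,0.05,0,0]]]}}

```text
t: 29.2
tool_pos: [0.6718, -0.0628, 0.0322]
tcp_rot: [0.642, 0.767, -0.0, -0.0]
wrist_force: [-0.3, -0.8, -3.1]
grip_width: 0.0552
gripper_force: 35.0
```

Call:
{"fn": "send_rows", "kwargs": {"motion": [[[0,0,0.03,0,0],[0,0,0,0,0],[0,0,0,0,0.6],[0,0,0,0,0.7],[0,0,0,0,0.8]]]}}

```text
t: 29.7
tool_pos: [0.6721, -0.0628, 0.0324]
tcp_rot: [0.641, 0.767, 0.0, 0.0]
wrist_force: [-0.1, -0.5, -0.4]
grip_width: 0.0689
gripper_force: 0.0
```

Call:
{"fn": "send_rows", "kwargs": {"motion": [[[0,0,0,0,0.9],[0,0,-0.2,0,0.9],[0,0,-1,0,0.9],[0,0,-1,0,1],[0,0,-1,0,1]]]}}

```text
t: 30.2
tool_pos: [0.6718, -0.0627, 0.1131]
tcp_rot: [0.641, 0.767, 0.0, 0.0]
wrist_force: [0.2, 0.3, 0.7]
grip_width: 0.0937
gripper_force: 0.0
```

Call:
{"fn": "send_rows", "kwargs": {"motion": [[[0,0,-1,0,1],[0,0,-1,0,1],[0,0,-0.2,0,1],[0,0,0,0,1],[0,0,0,0,1]]]}}

```text
t: 30.7
tool_pos: [0.6713, -0.0627, 0.1652]
tcp_rot: [0.641, 0.767, -0.001, -0.001]
wrist_force: [0.2, -0.6, -0.5]
grip_width: 0.0937
gripper_force: 0.0
```

```bash
python3 - <<'E'
from h import *
s,p=lens(est=(.6708,-.0614,.060),z=.060,name="w10"); off(s,p)
cv2.imwrite("pics/sc10.png",manip.read_camera("scene")[:,:,::-1])
E
```

```text
blob (array([285.73504274, 206.44871795]), np.int32(234)) guess [284.9 204.5]
world [ 0.6717 -0.0629  0.06  ] tool mm [ -0.3   0.6 105.2] share/5rows [-0.003  0.004  0.841] yaw 100.19 t 30.7
```

View pics/w10.png

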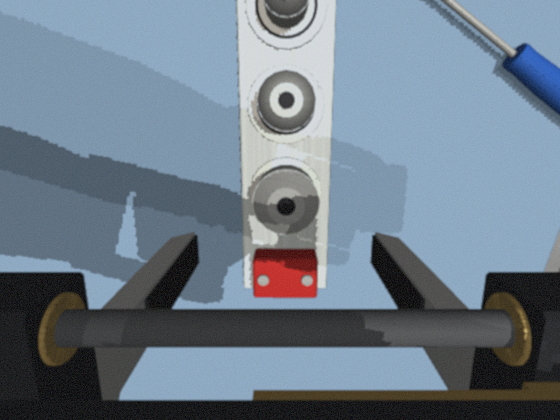

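View pics/sc10.png

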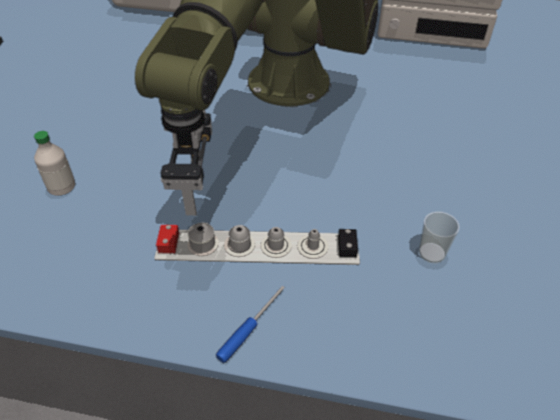

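The scene view shows all four lenses upright in descending size from the red block, with noses at (201,230), (239,230), (276,231) and (314,233). The beaker at (437,238) has not moved. In the wrist view the 56 mm lens sits on its seat with its hole at (286,206), about 1.5 mm off centre. Handing in.

```bash
python3 -c "
from plant import manip
print(manip.job_done())"
```

```text
the job is handed in; nothing more can be done
None
```

All four electrodes stand upright on their seats, 56, 46, 36 and 26 mm from the red block outward, each measured within about 1.5 mm of centre; all are released, the beaker is unmoved, and the job was handed in at about 31 s.

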